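Gauge a block of cheese against the flip stop of a slicing board

ROBOT

A 6-joint arm with a two-finger parallel gripper is mounted at the origin on a cart in front of the work surface, level with it; the furniture and walls round the work are solid. World frame = base frame: x ahead of the robot, y to its left, z up, the work surface at z = 0. Lengths are in mm, angles in degrees, forces in N, time in s.
With the tool pointing down it reaches from about 300 to 850 mm from the base axis. Payload 4.2 kg.
Tool frame: the origin (TCP) lies midway between the tips of the shut fingers; the grasp point (between the pads) lies 19 mm behind it; z points along the fingers, y is the line along which they close (so a half turn about z gives the same grasp; the last joint's range is limited). The gripper opens to 91 mm and grips with 3 to 60 N. Pads are 32 mm wide; open, the fingers measure 118 mm over their backs; the gripper's body (76 mm by 178 mm) begins 60 mm behind the grasp point.
Start: joints at [-77.12, 18.312, 89.639, -0, 72.044, -1.146], TCP at [139.361, -557.873, 213.976] pointing down, gripper open.
Joint ranges: [-177.97, 177.97], [-48.28, 115.42], [12.27, 149.76], [-77.06, 257.06], [2.81, 150.46], [-146.56, 146.56]. Speed limits (degrees/s): [147.25, 147.25, 180, 180, 180, 180].

INTERFACE

Orientations are given as [roll, pitch, yaw] about the fixed x, y, z axes, in that order (R = Rz(yaw) Ry(pitch) Rx(roll)).
In Python, from workcell import env gives the robot as it stands.
- The arm moves only by the shell command python3 -m jog 'ROWS' [FORCE]. ROWS is a JSON object of lists of equal length, an entry for each row: "jaw": the finger opening in mm, from 0 to 91.2; "slide": the shift along the tool's x, y, z in units of 30 mm (1.0 is 30 mm), a list of three; "spin": the turn about the tool's z in units of 8 degrees (1.0 is 8 degrees). In form: {"jaw": [jaw, ...], "slide": [[dx, dy, dz], ...], "spin": [spin, ...]}. A call has 1 to 10 rows; each row shifts and turns the commanded pose from where the row before left it, along the tool's axes as they then stand; what a row does not reach is not made up. A row lasts 1/10 s, in which the tool goes at most 50 mm and 8.59 degrees, less where a joint would pass 70% of its speed; a pose out of reach is approached as far as the arm can. A call is refused whole if a number of a shift passes 1 or a number of a turn 1, either way. A call with a gripper value outside its range is refused whole. The fingers move at their own pace and stop on an object; FORCE is the grip in N (left out, the last holds). Time passes only in rows, so rows that do not move let the fingers close. It gives the time, the measured TCP pose, the force, the opening and the grip force at its end, in the units of the state.
- env.state(): the state, without advancing time (a new reading comes with each control period).
- env.grab_frame(name): name is "side" or "top" or "wrist"; returns the picture (420x560x3 uint8, red, green, blue); there is no depth.
- env.camera_model(name): a dict with "fx", "fy", "cx", "cy" (pixels), "D" ([k1, k2, p1, p2, k3] as OpenCV has them; the pictures are not rectified), "camera_from_world" (4x4, takes a point from world to camera coordinates). Camera axes: x right, y up, looking along -z (the intrinsics and any distortion apply to the point x, -y, -z); pixel columns grow to the right and rows downward; lengths in mm; the calibration is good to about 2 mm. A picture is of the moment at which its call begins: read the wrist's pose just before it. camera_model takes no time and is no camera call; for the wrist camera it gives the pose at the moment of the call.
- env.job_done(): hands the job in; it is judged then, once.
The state is a dict: "time_s": time; "qpos": joint angles; "qvel": joint speeds; "effort": joint torques, N m; "ee_pos": TCP position; "ee_rot": TCP orientation; "force": force on the tool from outside, world axes, zero at the start; "torque": the same for the moment, N m; "gripper_width": finger opening in mm; "gripper_force": force on a finger pad.
Only numpy, scipy, OpenCV 4.12 (cv2) and the standard library are available. Lean on these libraries where they do the work, as an engineer would, in place of code of your own. Each camera call takes 0.05 s, during which the arm holds its last target. There are 200 camera calls.

TASK

The block of cheese is to be portioned: flip the slicing board's stop fully down, then bring the block flush along the back fence and slide it up to the screw head of the stop until it bears on it snugly. Press gently, because the stop is only lightly clamped to its rail and must not be shoved along. Then flip the stop back up out of the way of the cutting wire, leaving the block flat, flush with the fence and exactly where it was gauged, and let go; leave the jars, the apple and the wire cutter alone.

Things in the scene. Friction and masses are not known exactly. Their poses are not given: they have to be found in the camera images.
- slicing_board: slicing board, fixed, pale wood, 134 x 310 mm, top 22 mm above the worktop. Origin on the worktop, z up; y along the fence towards the stop (roughly away from the robot), x across to the fence (roughly to the right). Low back fence along its whole length: front face at x = +50 mm, 20 mm thick, top (metal rail) 46 mm above the worktop. Dark line: groove for the cutting wire
- cheese: block of cheese, loose on the board, 54 x 110 x 50 mm (x, y, z), 0.27 to 0.43 kg. Origin: centre of its underside; y along its length towards the end that meets the stop, +x side (brown rind) faces the fence. It starts 20 to 33 mm off the fence, up to 0.2 rad askew; flush with the fence its origin is at x = +23 mm of the board. Sliding it takes 2 to 4 N
- cheese_end (a point): centre of the block's end face on the stop's side, 55 mm from the block's origin along its y and 25 mm up
- stop_hinge (a point): middle of the stop's hinge pin, on the small metal carriage clamped to the fence's rail: 62 mm above the worktop, at x = +61 mm of the board; the pin lies along the board's y. The carriage's place along the rail differs each time. It is rigid under light pressure but slips along the rail when pushed with more than about 10 N
- stop_arm (a joint): angle of the stop's swing arm about the hinge pin (rad): 0 is fully down, resting on the fence (end of travel), 1.75 fully up; it starts up, at 1.3 to 1.7. The hinge is stiff (about 2 N at the finger bar), so the arm stays wherever it is left
- finger_bar (a point): middle of the swing arm's black round finger bar, 11 mm thick, 44 mm long, parallel to the hinge pin, 48 mm from it, centred 30 mm past the hinge point in the board's +y (away from the block). Arm down: in front of the fence, 62 mm above the worktop; arm at 1.57: 48 mm straight above the hinge. It can be pinched from above at any angle and turns between the fingers
- stop_blade: steel blade of the swing arm, 36 x 6 x 40 mm; origin on the hinge point, in the blade's middle plane. Down, it hangs square to the fence, 28 to 68 mm above the worktop. Its gauge screw (flat head 15 mm across, 36 mm in front of the hinge, 46 mm up) faces the block; the head's face is 12.5 to 32.5 mm from the middle plane: set by hand and locked, each time differently, not measured
- honey_jar: jar of honey with a black lid, 57 x 61 x 85 mm, a bystander; origin at the centre of its underside
- jam_jar: jar of jam with a dark lid, 57 mm across and 70 mm high, a bystander; origin at the centre of its underside
- wire_cutter: hand-held cheese wire, a steel bow with a wooden handle 110 mm long, 118 x 125 mm over all and 20 mm high, lying flat, a bystander; origin under the middle of its handle
- apple: apple, 80 mm across, a bystander; origin at its underside
- plate: white dinner plate, 240 mm across, set out for the slices far to the left, not needed; origin at the centre of its underside

How it is judged:
By the outcome, as a careful person would: the job done as asked, in the order asked, and still so for the second after the job is handed in, with the robot touching nothing.
It also fails if it takes over 72 s, if anything falls off the work surface, if the arm or the gripper's body presses on something with over 40 N, if the wrist force passes 120 N, or if a joint passes its speed limit or range.

## Working session

There is one attempt and no reset: what is moved stays moved. The work goes in short steps, Python scripts to look and compute and a shell command to move; the robot and the scene stay as the last step left them, time stands still between calls to the robot, and variables do not carry over. Pictures are saved under pics/ and viewed, at most 10 in all, crops included, and the job is handed in when it is done.

```bash
mkdir -p pics; ls; python3 - <<'E'
from workcell import env
import cv2,numpy as np
s=env.state();print(s['time_s'],s['ee_pos'],s['ee_rot'],s['force'],s['gripper_width'])
for n in("top","side"):
    im=env.grab_frame(n);cv2.imwrite(f"pics/{n}0.png",cv2.cvtColor(im,cv2.COLOR_RGB2BGR))
    m=env.camera_model(n);print(n,{k:np.round(v,3).tolist() for k,v in m.items()})
E
```

```text
pics
0.0 [ 139.2048861  -557.37446878  213.09724623] [-1.79897310e+02 -1.94464194e-04  1.40233342e+01] [ 0.18729153 -0.50898148 -0.41330965] 91.26834371803425
top {'fx': 386.694, 'fy': 386.694, 'cx': 279.003, 'cy': 201.952, 'D': [-0.045, 0.0, 0.0, 0.0, 0.0], 'camera_from_world': [[0.029, -1.0, -0.004, 242.808], [0.976, 0.028, 0.216, -582.922], [-0.216, -0.01, 0.976, -1071.377], [0.0, 0.0, 0.0, 1.0]]}
side {'fx': 460.917, 'fy': 460.917, 'cx': 279.565, 'cy': 205.86, 'D': [-0.063, 0.0, 0.0, 0.0, 0.0], 'camera_from_world': [[-0.999, -0.034, 0.026, 579.22], [0.037, -0.361, 0.932, -11.8], [-0.022, 0.932, 0.362, -1476.84], [0.0, 0.0, 0.0, 1.0]]}
```

View pics/top0.png

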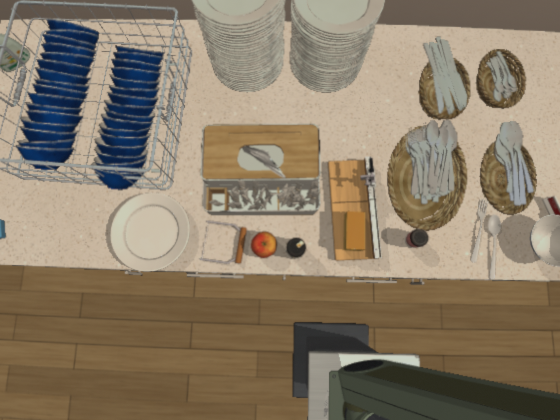

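View pics/side0.png

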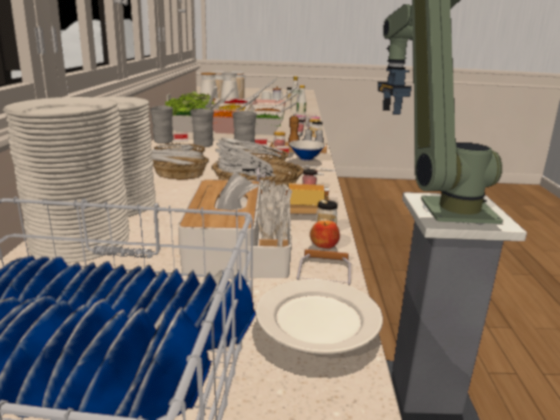

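The top view shows the board at about (330–380, 160–258), cheese at (355,231), stop near (370,178), jam jar (417,238), honey jar (296,247), apple (264,244). The side view only shows the board partially, behind the rack.

```bash
cat > h.py <<'E'
import numpy as np,cv2,sys,json
from workcell import env
def ray(m,u,v):
    K=np.array([[m['fx'],0,m['cx']],[0,m['fy'],m['cy']],[0,0,1]])
    p=cv2.undistortPoints(np.array([[[u,v]]],float),K,np.array(m['D'],float))[0,0]
    T=np.array(m['camera_from_world']);R=T[:3,:3];c=-R.T@T[:3,3]
    d=R.T@np.array([p[0],-p[1],-1]);return c,d/np.linalg.norm(d)
def atz(m,u,v,z):
    c,d=ray(m,u,v);return c+d*(z-c[2])/d[2]
def tri(*obs):
    A=np.zeros((3,3));b=np.zeros(3);L=[]
    for m,u,v in obs:
        c,d=ray(m,u,v);P=np.eye(3)-np.outer(d,d);A+=P;b+=P@c;L.append((c,P))
    x=np.linalg.solve(A,b);return x,max(np.linalg.norm(P@(x-c)) for c,P in L)
def proj(m,X):
    T=np.array(m['camera_from_world']);p=T[:3,:3]@np.array(X,float)+T[:3,3];p=np.array([p[0],-p[1],-p[2]])
    K=np.array([[m['fx'],0,m['cx']],[0,m['fy'],m['cy']],[0,0,1]])
    return cv2.projectPoints(p.reshape(1,1,3),np.zeros(3),np.zeros(3),K,np.array(m['D'],float))[0].ravel()
def shot(n,name):
    m=env.camera_model(n);im=cv2.cvtColor(env.grab_frame(n),cv2.COLOR_RGB2BGR)
    m={k:np.array(v).tolist() for k,v in m.items()}
    cv2.imwrite(f"pics/{name}.png",im);json.dump(m,open(f"pics/{name}.json","w"));return m,im
def cam(name): return json.load(open(f"pics/{name}.json"))
E
python3 - <<'E'
from h import *
m,im=shot("top","top1")
c=im[140:280,280:440];cv2.imwrite("pics/top1c.png",cv2.resize(c,None,fx=4.2,fy=4.2,interpolation=cv2.INTER_CUBIC))
for u,v,z in((331,162,22),(336,259,22),(355,231,72),(370,178,62),(417,238,70)):print(u,v,np.round(atz(m,u,v,z)))
m=env.camera_model("wrist");T=np.array(m['camera_from_world']);print(np.round(T,3),m['fx'],m['cx'],m['cy'],m['D'],-T[:3,:3].T@T[:3,3])
E
```

```text
331 162 [717. 101.  22.]
336 259 [417.  87.  22.]
355 231 [495.  39.  72.]
370 178 [657. -10.  62.]
417 238 [ 480. -140.   70.]
[[ 2.42000e-01 -9.70000e-01 -2.00000e-03 -5.75879e+02]
 [ 9.43000e-01  2.35000e-01 -2.33000e-01  2.62930e+01]
 [ 2.27000e-01  5.50000e-02  9.72000e-01 -3.89507e+02]
 [ 0.00000e+00  0.00000e+00  0.00000e+00  1.00000e+00]] 359.7441977249481 273.08842248293007 212.37711088242605 [0.03101801 0.         0.         0.         0.        ] [ 202.81766505 -543.62631596  383.89969741]
```

View pics/top1c.png

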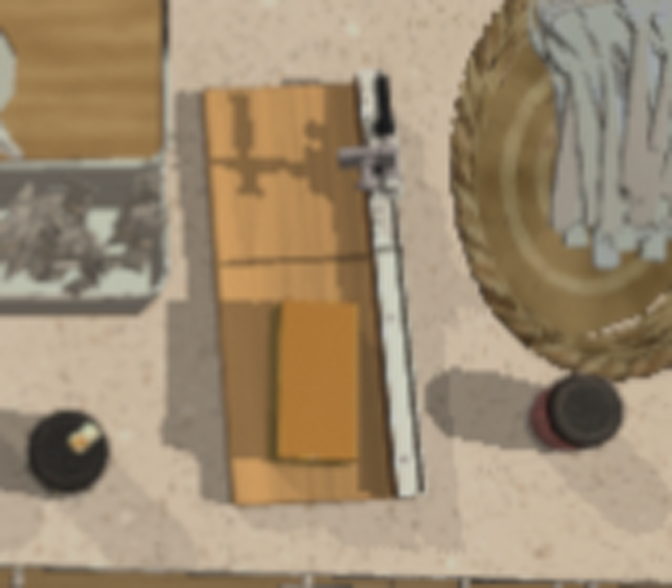

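The crop shows the stop arm up: finger bar about (383,105), hinge carriage (378,165), the cheese top with corners (282,300),(358,303),(357,460),(275,460). I move the wrist camera over the board.

```bash
python3 -m jog '{"jaw":[91,91,91,91,91,91,91,91,91,91],"slide":[[0.9,-0.75,-0.15],[0.9,-0.75,-0.15],[0.9,-0.75,-0.15],[0.9,-0.75,-0.15],[0.9,-0.75,-0.15],[0.9,-0.75,-0.15],[0.9,-0.75,-0.15],[0.9,-0.75,-0.15],[0.9,-0.75,-0.15],[0.9,-0.75,-0.15]],"spin":[0,0,0,0,0,0,0,0,0,0]}'
python3 -m jog '{"jaw":[91,91,91,91,91,91,91,91,91,91],"slide":[[0.9,-0.75,0],[0.9,-0.75,0],[0.9,-0.75,0],[0.9,-0.75,0],[0.9,-0.75,0],[0.9,-0.75,0],[0.9,-0.75,0],[0.9,-0.75,0],[0,0,0],[0,0,0]],"spin":[0,0,0,0,0,0,0,0.6,0.6,0]}'
python3 - <<'E'
from h import *
m,im=shot("wrist","w1");s=env.state();print(s['ee_pos'],s['ee_rot'],s['force'])
cv2.imwrite("pics/w1b.png",cv2.resize(im,(800,600),interpolation=cv2.INTER_CUBIC))
E
```

```text
time_s: 1.15
ee_pos: [347.3, -272.8, 259.0]
ee_rot: [-180.0, 0.0, 14.0]
force: [0.5, -0.8, -0.0]
gripper_width: 90.7
gripper_force: 0.0
time_s: 2.15
ee_pos: [512.9, -46.3, 258.4]
ee_rot: [180.0, 0.1, 4.5]
force: [0.3, 0.3, -0.1]
gripper_width: 91.1
gripper_force: 0.0
[512.52611124 -46.91627983 258.52307175] [1.79993009e+02 6.15765094e-02 4.56439137e+00] [-0.3916852  -0.60700157 -0.1607656 ]
```

View pics/w1b.png

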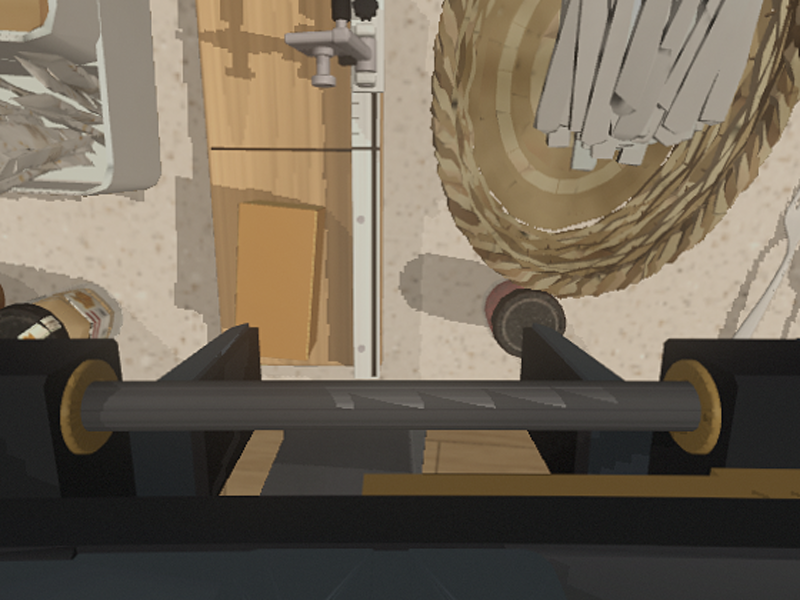

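w1 (800 px scale): stop blade/screw at (327,45)–(323,80), cheese top corners (241,203),(318,208),(306,361), fence rail left edge x≈353, honey jar at (55,310), jam lid (529,320). Second wrist position next.

```bash
python3 -m jog '{"jaw":[91,91,91,91,91],"slide":[[1,-0.6,0],[1,-0.6,0],[1,-0.6,0],[0.7,-0.6,0],[0,0,0]],"spin":[0,0,0,0,0]}'
python3 - <<'E'
from h import *
m,im=shot("wrist","w2");s=env.state();print(s['ee_pos'],s['ee_rot'],s['force'])
cv2.imwrite("pics/w2b.png",cv2.resize(im,(800,600),interpolation=cv2.INTER_CUBIC))
E
```

```text
time_s: 2.7
ee_pos: [619.4, 34.5, 257.9]
ee_rot: [-180.0, 0.0, 4.6]
force: [-0.5, -0.6, -0.4]
gripper_width: 90.8
gripper_force: 0.0
[618.07741213  33.23656026 258.15702567] [1.79985015e+02 7.66603630e-02 4.53376231e+00] [-0.72797667  0.13885322  0.30564258]
```

View pics/w2b.png

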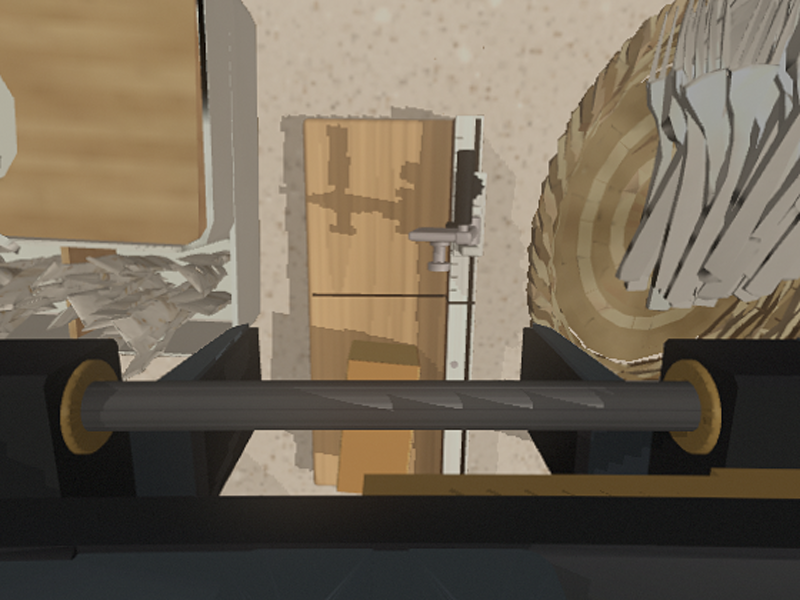

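w2 (800 px scale): finger bar from (468,150) to (467,225), blade (430,236), screw head (439,267), board far-left corner (306,120), fence front-top edge (455,117)→(443,473), cheese far top edge (350,361)–(420,365).

```bash
python3 - <<'E'
from h import *
w1,w2,t=cam("w1"),cam("w2"),cam("top1");s=.7
T=lambda u,v:(280+u/4.2,140+v/4.2)
f=lambda n,*o:print(n,*[np.round(x,1) for x in tri(*o)])
W1=lambda u,v:(w1,u*s,v*s);W2=lambda u,v:(w2,u*s,v*s)
f("screwhead end",W1(323,84),W2(438,269))
f("blade tip",W1(287,39),W2(411,236))
f("cheese far L",W1(241,203),W2(353,361)) 
f("cheese far R",W1(318,208),W2(420,365))
f("groove left",W1(211,149),W2(312,295))
f("tray near corner",W1(158,188),W2(257,352))
f("bar near end top/w2",(t,)+T(383,133),W2(468,222))
f("bar far end",(t,)+T(381,77),W2(468,151))
for n,p,z in(("board FL",(306,120),22),("board NL",(316,485),22),("fence top F",(455,117),46),("fence top N",(443,473),46),("rail N2",(447,296),46)):print(n,np.round(atz(*W2(*p),z),1))
for n,p,z in(("fence top far",(351,92),46),("fence top near",(354,378),46),("cheese FL",(241,203),72),("FR",(318,208),72),("NR",(306,361),72),("NL",(236,356),72),("board left",(198,0),22),("board left2",(225,320),22)):print("w1",n,np.round(atz(*W1(*p),z),1))
for n,p,z in(("cheese FL",(282,300),72),("FR",(358,303),72),("NR",(357,460),72),("NL",(275,460),72),("bFL",(205,87),22),("bNL",(235,503),22),("fN",(395,497),46),("bNR",(396,497),22)):print("top",n,np.round(atz(t,*T(*p),z),1))
E
```

```text
screwhead end [630.4   2.2  94. ] 0.1
blade tip [651.3  22.4 102.9] 0.1
cheese far L [555.   55.4  76.3] 0.6
cheese far R [554.9   5.4  71.5] 0.6
groove left [589.1  94.2  21.2] 0.1
tray near corner [556.2 121.8  64.1] 6.1
bar near end top/w2 [663.7  -8.6 102.6] 4.0
bar far end [705.9  -6.7  98.3] 1.5
board FL [722.6 104.3  22. ]
board NL [417.4  82.8  22. ]
fence top F [730.7  -3.7  46. ]
fence top N [452.6 -24.1  46. ]
rail N2 [602.3 -11.8  46. ]
w1 fence top far [634.4 -11.1  46. ]
w1 fence top near [423.1 -26.2  46. ]
w1 cheese FL [554.4  57.1  72. ]
w1 FR [555.3   4.8  72. ]
w1 NR [444.2   8.6  72. ]
w1 NL [444.1  59.6  72. ]
w1 board left [688.7 101.6  22. ]
w1 board left2 [455.8  83.2  22. ]
top cheese FL [551.4  60.9  72. ]
top FR [550.8   8.3  72. ]
top NR [442.4  10.9  72. ]
top NL [440.9  66.5  72. ]
top bFL [721.3 108.3  22. ]
top bNL [414.9  86.6  22. ]
top fN [420.2 -20.6  46. ]
top bNR [422.1 -27.   22. ]
```

```bash
python3 - <<'E'
from h import *
w1,w2,t=cam("w1"),cam("w2"),cam("top1");s=.7
W2=lambda u,v:(w2,u*s,v*s);T=lambda u,v:(280+u/4.2,140+v/4.2)
B=np.array([[.0715,-.99744],[.99744,.0715]])
for n,p,z in(("bar c",(468,188),109),("bar near",(467,225),109),("bar far",(468,150),109),("screw face",(438,269),94),("box base",(258,250),0),("box top",(248,250),60),("box top",(205,200),100),("box top",(205,200),140)):
    X=atz(*W2(*p),z);print(n,z,np.round(X,1),np.round(B@X[:2],1))
for z in(60,100,140):print("top boxright",z,np.round(atz(t,*T(166,100),z)))
print("hinge-ish world",np.round(B.T@np.array([67.3,655]),1))
E
```

```text
bar c 109 [683.5  -9.2 109. ] [ 58.  681.1]
bar near 109 [661.4 -11.2 109. ] [ 58.4 658.9]
bar far 109 [705.4  -6.6 109. ] [ 57.  703.1]
screw face 94 [630.3   2.3  94. ] [ 42.8 628.8]
box base 0 [619.  143.8   0. ] [-99.1 627.7]
box top 60 [627.6 136.1  60. ] [-90.8 635.7]
box top 100 [663.  152.4 100. ] [-104.6  672.2]
box top 140 [665.6 138.5 140. ] [-90.5 673.8]
top boxright 60 [698. 141.  60.]
top boxright 100 [685. 145. 100.]
top boxright 140 [671. 149. 140.]
hinge-ish world [658.1 -20.3]
```

```bash
python3 -m jog '{"jaw":[50,50,50,50,50,50,50,50,50,50],"slide":[[0.69,0.53,0],[0.69,0.53,0],[0.69,0.53,0],[0,0,0.9],[0,0,0.9],[0,0,0.9],[0,0,0.9],[0,0,0.7],[0,0,0],[0,0,0]],"spin":[0,0,0,0,0,0,0,0,0,0]}'
python3 - <<'E'
from h import *
m,im=shot("wrist","w3");m2,i2=shot("top","t3")
c=cv2.resize(i2[140:220,330:410],(400,400),interpolation=cv2.INTER_CUBIC)
cv2.imwrite("pics/w3b.png",np.hstack([cv2.resize(im,(400,300)),c[:300]]))
E
```

```text
time_s: 3.75
ee_pos: [683.0, -10.7, 130.7]
ee_rot: [180.0, -0.0, 4.4]
force: [0.3, -0.2, -0.3]
gripper_width: 50.2
gripper_force: 0.0
```

View pics/w3b.png

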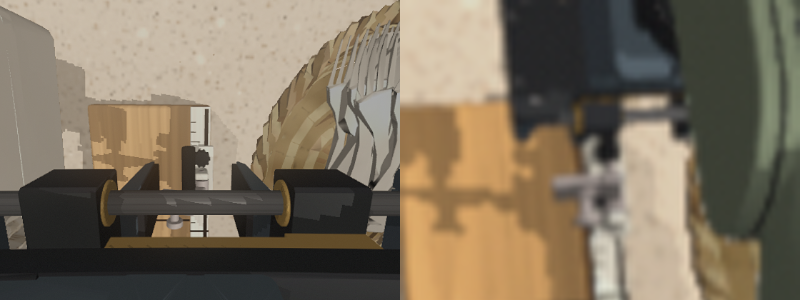

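The fingers straddle the bar (bar at (190,165), fingers at (148,200) and (240,200)). Descend and pinch.

```bash
python3 -m jog '{"jaw":[50,50,50,9,5,5,5,5,5],"slide":[[0,0,0.5],[0,0,0.5],[0,0,0.2],[0,0,0],[0,0,0],[0,0,0],[0,0,0],[0,0,0],[0,0,0]],"spin":[0,0,0,0,0,0,0,0,0]}' 10
```

```text
time_s: 4.75
ee_pos: [683.8, -8.6, 94.8]
ee_rot: [-179.9, -0.1, 4.4]
force: [0.4, 3.9, 3.2]
gripper_width: 10.7
gripper_force: 10.0
```

```bash
python3 -m jog '{"jaw":[5,5,5,5,5],"slide":[[0,-0.25,0.077],[0,-0.223,0.113],[0,-0.207,0.143],[0,-0.177,0.177],[0,0,0]],"spin":[0,0,0,0,0]}' 10
```

```text
time_s: 5.25
ee_pos: [681.9, 17.0, 78.6]
ee_rot: [-180.0, -0.1, 4.4]
force: [1.1, 2.8, 1.0]
gripper_width: 10.4
gripper_force: 10.0
```

```bash
python3 -m jog '{"jaw":[5,5,5,5,5,5],"slide":[[0,-0.15,0.203],[0,-0.103,0.197],[0,-0.077,0.21],[0,-0.047,0.217],[0,-0.017,0.1],[0,0,0]],"spin":[0,0,0,0,0,0]}' 10
python3 -m jog '{"jaw":[5,5,5],"slide":[[0,0,0.08],[0,0,0.04],[0,0,0]],"spin":[0,0,0]}' 10
```

```text
time_s: 5.85
ee_pos: [680.9, 30.4, 50.4]
ee_rot: [-179.8, -0.1, 4.4]
force: [2.7, 8.4, 0.5]
gripper_width: 10.6
gripper_force: 10.0
time_s: 6.15
ee_pos: [680.9, 30.9, 47.1]
ee_rot: [-179.7, -0.1, 4.4]
force: [1.8, 9.8, 1.4]
gripper_width: 10.6
gripper_force: 10.0
```

```bash
python3 -m jog '{"jaw":[5,5,5],"slide":[[0,-0.1,0],[0,0,0.05],[0,0,0]],"spin":[0,0,0]}' 10
python3 -m jog '{"jaw":[5,5,5],"slide":[[0,0,0.05],[0,0,0.05],[0,0,0]],"spin":[0,0,0]}' 10
```

```text
time_s: 6.45
ee_pos: [680.8, 31.1, 45.6]
ee_rot: [-180.0, -0.1, 4.4]
force: [1.9, 3.4, 1.1]
gripper_width: 10.5
gripper_force: 10.0
time_s: 6.75
ee_pos: [680.8, 31.3, 42.6]
ee_rot: [-180.0, -0.1, 4.4]
force: [3.3, 4.5, 1.8]
gripper_width: 10.7
gripper_force: 10.0
```

```bash
python3 -m jog '{"jaw":[5,5,5],"slide":[[0,0,0.07],[0,0,0.07],[0,0,0]],"spin":[0,0,0]}' 10
```

```text
time_s: 7.05
ee_pos: [680.9, 31.3, 39.6]
ee_rot: [-180.0, -0.1, 4.4]
force: [1.4, 5.0, 7.1]
gripper_width: 10.5
gripper_force: 10.0
```

```bash
python3 -m jog '{"jaw":[5,5,5],"slide":[[0,0,0.05],[0,0,0.05],[0,0,0]],"spin":[0,0,0]}' 10
```

```text
time_s: 7.35
ee_pos: [681.2, 31.3, 38.1]
ee_rot: [-180.0, -0.2, 4.4]
force: [-0.2, 3.8, 12.1]
gripper_width: 10.6
gripper_force: 10.0
```

Firm end stop felt (12 N downwards), so the arm is down. Release narrowly (fence side), rise, look.

```bash
python3 -m jog '{"jaw":[26,26,26,26,26,26,60,91,91,91],"slide":[[0,0,-0.05],[0,0,0],[0,0,0],[0,0,-0.6],[0,0,-1],[-0.6,0,-1],[-1,0,-1],[-1,0,-1],[-1,0,0],[-0.9,0,0]],"spin":[0,0,0,0,0,0,0,0,0,0]}' 10
python3 - <<'E'
from h import *
env.grab_frame("side")
m,im=shot("wrist","w4");s=env.state();print(s['ee_pos'],s['ee_rot'],s['force'])
cv2.imwrite("pics/w4b.png",cv2.resize(im,(800,600),interpolation=cv2.INTER_CUBIC))
E
```

```text
time_s: 8.35
ee_pos: [544.2, 19.8, 175.5]
ee_rot: [180.0, -0.0, 4.4]
force: [-0.1, -0.4, -0.5]
gripper_width: 55.3
gripper_force: 0.0
[541.73163043  19.77316508 174.74568683] [179.96912814   0.23600143   4.41363069] [0.89709502 0.35742983 0.13739854]
```

View pics/w4b.png

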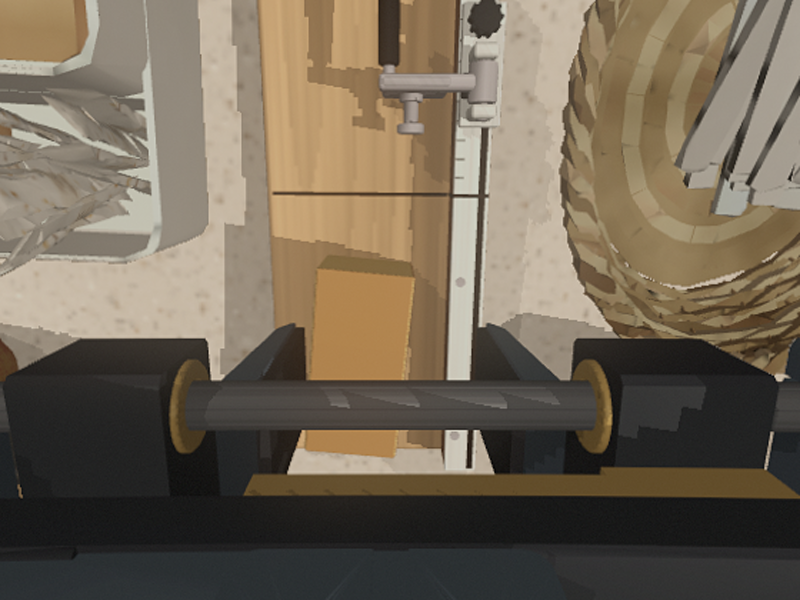

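The stop is down, square to the fence: blade (430,80), screw head (410,128); the block is unmoved at (365,270). Now grasp the block high (finger tips above the fence top).

```bash
python3 -m jog '{"jaw":[85,85,85,85,85,85,85,85,85],"slide":[[-0.69,-0.28,0],[-0.68,-0.28,0],[0,0,0.9],[0,0,0.9],[0,0,0.9],[0,0,0.9],[0,0,0.5],[0,0,0.09],[0,0,0]],"spin":[0.35,0.4,0,0,0,0,0,0,0]}' 10
python3 -m jog '{"jaw":[48,48,48,48,48,48],"slide":[[0,0,0],[0,0,0],[0,0,0],[0,0,0],[0,0,0],[0,0,0]],"spin":[0,0,0,0,0,0]}' 10
```

```text
time_s: 9.35
ee_pos: [504.0, 34.8, 48.8]
ee_rot: [180.0, 0.1, -1.6]
force: [-0.3, -0.4, 0.4]
gripper_width: 85.3
gripper_force: 0.0
time_s: 9.95
ee_pos: [504.1, 35.1, 49.8]
ee_rot: [-180.0, -0.1, -1.6]
force: [-0.9, -0.4, 4.1]
gripper_width: 54.3
gripper_force: 10.0
```

```bash
python3 -m jog '{"jaw":[48,48,48,48,48,48,48],"slide":[[0,0,0],[0,0,0],[0,0.2,0],[0,0.2,0],[0,0.2,0],[0,0.15,0],[0,0,0]],"spin":[-0.35,-0.36,0,0,0,0,0]}' 10
python3 -m jog '{"jaw":[48,48,48],"slide":[[0,0.04,0],[0,0.04,0],[0,0,0]],"spin":[0,0,0]}' 10
```

```text
time_s: 10.65
ee_pos: [505.9, 12.8, 49.8]
ee_rot: [-179.9, -0.1, 4.0]
force: [-0.1, 2.8, 5.6]
gripper_width: 53.7
gripper_force: 10.0
time_s: 10.95
ee_pos: [506.0, 11.1, 49.9]
ee_rot: [-179.9, -0.1, 4.0]
force: [0.4, 5.6, 6.0]
gripper_width: 53.9
gripper_force: 10.0
```

```bash
python3 -m jog '{"jaw":[48,48,48],"slide":[[0,0.04,0],[0,0,0],[0,0,0]],"spin":[0,0,0]}' 10
python3 -m jog '{"jaw":[48,48,48],"slide":[[0,0.04,0],[0,0,0],[0,0,0]],"spin":[0,0,0]}' 10
```

```text
time_s: 11.25
ee_pos: [506.1, 10.0, 49.8]
ee_rot: [-179.9, -0.1, 4.0]
force: [0.7, 6.5, 6.1]
gripper_width: 54.0
gripper_force: 10.0
time_s: 11.55
ee_pos: [506.1, 8.9, 49.8]
ee_rot: [-179.9, -0.1, 4.0]
force: [-0.7, 6.6, 5.9]
gripper_width: 54.2
gripper_force: 10.0
```

```bash
python3 -m jog '{"jaw":[48,48,48],"slide":[[0,0,-0.03],[0,0,0],[0,0,0]],"spin":[0,0,0]}' 10
python3 -m jog '{"jaw":[48,48,48],"slide":[[0,0.04,0],[0,0,0],[0,0,0]],"spin":[0,0,0]}' 10
```

```text
time_s: 11.85
ee_pos: [506.1, 8.8, 49.9]
ee_rot: [-179.9, -0.1, 4.0]
force: [1.3, 5.3, 0.3]
gripper_width: 54.4
gripper_force: 10.0
time_s: 12.15
ee_pos: [506.1, 8.7, 50.0]
ee_rot: [-179.8, -0.0, 4.0]
force: [1.1, 9.7, 0.8]
gripper_width: 53.9
gripper_force: 10.0
```

```bash
python3 -m jog '{"jaw":[48,48,48,48,48,48,48,48,48],"slide":[[0,-0.03,0],[0.2,0,0],[0.3,0,0],[0.3,0,0],[0.3,0,0],[0.3,0,0],[0.3,0,0],[0.3,0,0],[0,0,0]],"spin":[0,0,0,0,0,0,0,0,0]}' 14
python3 - <<'E'
from h import *
m,im=shot("wrist","w5");s=env.state();print(s['ee_pos'],s['ee_rot'],s['force'])
cv2.imwrite("pics/w5b.png",cv2.resize(im,(800,600),interpolation=cv2.INTER_CUBIC))
E
```

```text
time_s: 13.05
ee_pos: [561.1, 12.8, 49.2]
ee_rot: [-179.9, 0.6, 4.1]
force: [-7.5, 5.1, 5.3]
gripper_width: 54.1
gripper_force: 14.0
[561.08998128  12.77300343  49.21685622] [-179.88268129    0.59515366    4.06878313] [-7.138763    4.76728076  5.53385655]
```

View pics/w5b.png

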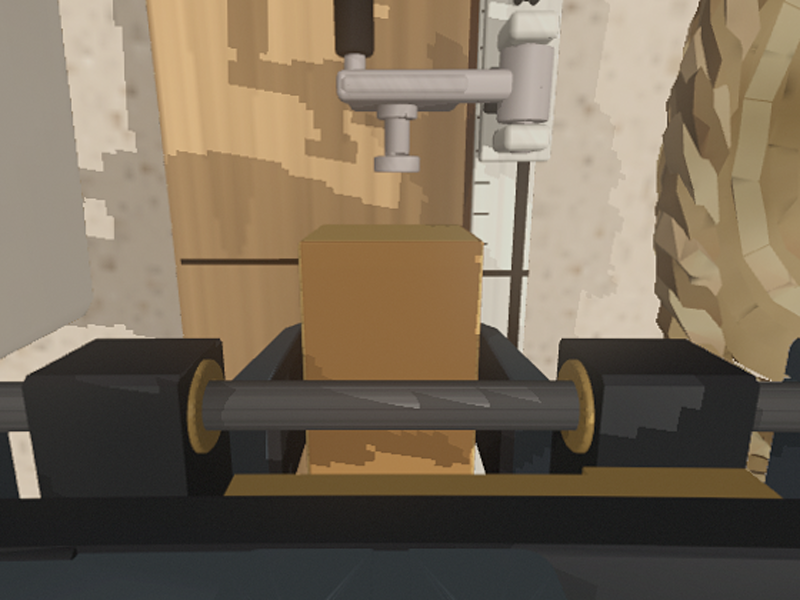

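w5: block end's top edge at y≈240 (302–478), screw head face at (397,171), the block alongside the fence, not yet touching.

```bash
python3 - <<'E'
from h import *
w4,w5=cam("w4"),cam("w5");s=.7
B=np.array([[.0715,-.99744],[.99744,.0715]])
def g(n,w,u,v,z):
    X=atz(w,u*s,v*s,z);print(n,np.round(B@X[:2],1))
g("end L",w5,302,240,72);g("end R",w5,478,240,72)
for z in(38.5,46,53.5):g(f"face w5 {z}",w5,397,171,z);g(f"face w4 {z}",w4,410,133,z)
x,e=tri((w4,410*s,133*s),(w5,397*s,171*s));print(x,e,B@x[:2])
x,e=tri((w4,365*s,0),(w5,397*s,171*s))
g("fence front top",w5,470,240,46);g("fence",w5,476,60,46);g("fence w4",w4,455,200,46);g("fence w4",w4,445,465,46)
E
```

```text
end L [  3.9 609.4]
end R [ 54.3 609.3]
face w5 38.5 [ 31.4 628.6]
face w4 38.5 [ 31.4 629.1]
face w5 46 [ 31.3 628.6]
face w4 46 [ 31.2 628.5]
face w5 53.5 [ 31.3 628.5]
face w4 53.5 [ 30.9 627.9]
[629.23564187  13.72244102  44.03521912] 0.06156742706176067 [ 31.30303683 628.60595315]
fence front top [ 55.9 606.1]
fence [ 55.6 661.4]
fence w4 [ 57.3 592.4]
fence w4 [ 56.7 423.9]
```

```bash
python3 -m jog '{"jaw":[48,48,48,48,48,48],"slide":[[0,0,-0.03],[0.2,0,0],[0.15,0,0],[0.1,0,0],[0,0,0],[0,0,0]],"spin":[0,0,0,0,0,0]}' 14
python3 -m jog '{"jaw":[48,48],"slide":[[0,0,0],[0,0,0]],"spin":[0,0]}' 14
```

```text
time_s: 13.7
ee_pos: [575.0, 13.8, 49.2]
ee_rot: [-179.9, 0.5, 4.1]
force: [-4.7, 4.6, -0.4]
gripper_width: 53.9
gripper_force: 14.0
time_s: 13.9
ee_pos: [575.0, 13.7, 49.2]
ee_rot: [-179.9, 0.5, 4.1]
force: [-3.8, 4.7, -1.5]
gripper_width: 53.6
gripper_force: 14.0
```

```bash
python3 -m jog '{"jaw":[48,48,48,48],"slide":[[0.06,0.01,0],[0.05,0,0],[0,0,0],[0,0,0]],"spin":[0,0,0,0]}' 14
python3 -m jog '{"jaw":[48,48,48],"slide":[[0.02,0,0],[0,0,0],[0,0,0]],"spin":[0,0,0]}' 14
```

```text
time_s: 14.3
ee_pos: [577.6, 13.9, 49.3]
ee_rot: [-179.9, 0.6, 4.1]
force: [-6.5, 5.2, 1.1]
gripper_width: 54.0
gripper_force: 14.0
time_s: 14.6
ee_pos: [577.6, 14.0, 49.3]
ee_rot: [-179.9, 0.7, 4.1]
force: [-8.4, 5.1, 1.0]
gripper_width: 54.2
gripper_force: 14.0
```

```bash
python3 -m jog '{"jaw":[48,48,48],"slide":[[0.02,0,0],[0,0,0],[0,0,0]],"spin":[0,0,0]}' 14
```

```text
time_s: 14.9
ee_pos: [578.4, 14.0, 49.3]
ee_rot: [-179.9, 0.7, 4.1]
force: [-6.7, 5.2, 1.4]
gripper_width: 53.5
gripper_force: 14.0
```

```bash
python3 -m jog '{"jaw":[48,48,48],"slide":[[0.01,-0.02,0],[0,0,0],[0,0,0]],"spin":[0,0,0]}' 14
python3 -m jog '{"jaw":[48,48,48],"slide":[[0.015,0,0],[0,0,0],[0,0,0]],"spin":[0,0,0]}' 14
```

```text
time_s: 15.2
ee_pos: [579.9, 14.1, 49.3]
ee_rot: [-179.9, 0.5, 4.1]
force: [-4.4, 4.3, -1.5]
gripper_width: 54.1
gripper_force: 14.0
time_s: 15.5
ee_pos: [579.9, 14.1, 49.2]
ee_rot: [-179.9, 0.6, 4.1]
force: [-4.9, 4.0, -1.0]
gripper_width: 53.6
gripper_force: 14.0
```

```bash
python3 -m jog '{"jaw":[48,48,48],"slide":[[0.015,0,0],[0,0,0],[0,0,0]],"spin":[0,0,0]}' 14
```

```text
time_s: 15.8
ee_pos: [579.9, 14.1, 49.2]
ee_rot: [-179.9, 0.6, 4.1]
force: [-6.4, 4.3, 0.0]
gripper_width: 54.2
gripper_force: 14.0
```

```bash
python3 -m jog '{"jaw":[48,48,48],"slide":[[0.015,0,0],[0,0,0],[0,0,0]],"spin":[0,0,0]}' 14
python3 - <<'E'
from h import *
m,im=shot("wrist","w6")
cv2.imwrite("pics/w6c.png",cv2.resize(im[80:200,200:360],(800,600),interpolation=cv2.INTER_CUBIC))
E
```

```text
time_s: 16.1
ee_pos: [579.9, 14.1, 49.2]
ee_rot: [-179.9, 0.7, 4.1]
force: [-7.3, 3.2, 1.0]
gripper_width: 53.8
gripper_force: 14.0
```

View pics/w6c.png

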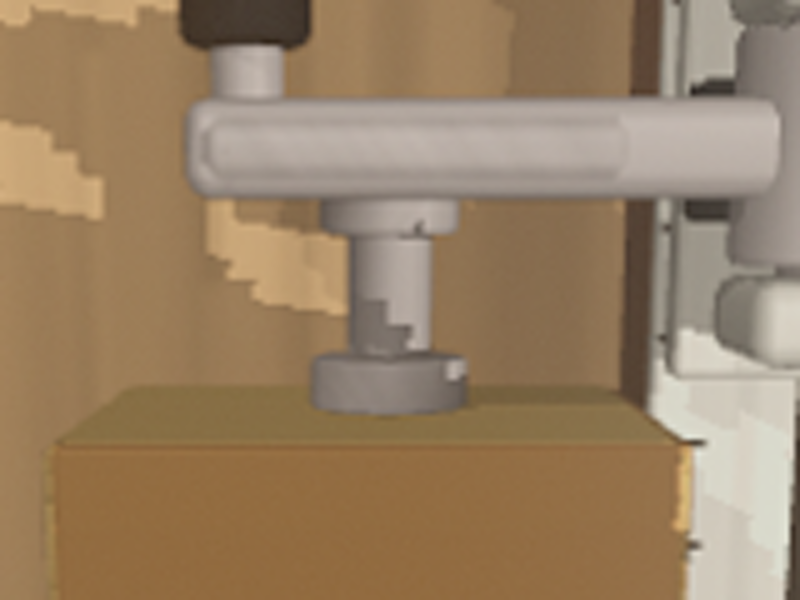

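w6 crop: screw head (390,385), its lower rim at row 410, overlaps the block's end face (rows 388–443). I check numerically whether it is in contact.

```bash
python3 - <<'E'
from h import *
w=cam("w6");B=np.array([[.0715,-.99744],[.99744,.0715]])
P=lambda u,v:(200+u/5,80+v/5)
for a in((62,443),(675,443)):
    X=atz(w,*P(*a),72);print("end",np.round(B@X[:2],2))
    
for a in((130,388),(615,388)):
    X=atz(w,*P(*a),22);print("endbottom",np.round(B@X[:2],2))
for z in(46,50,53.5):
    print("head rim",z,np.round(B@atz(w,*P(390,411),z)[:2],2))
for a in((62,443),(675,443),(48,450),(690,450)):print(np.round(B@atz(w,*P(*a),72)[:2],1))
for a in((655,250),(655,400)):print("fence",np.round(B@atz(w,*P(*a),46)[:2],1))
E
```

```text
end [  4.32 628.1 ]
end [ 54.4  628.07]
endbottom [  3.43 627.73]
endbottom [ 56.13 627.69]
head rim 46 [ 31.42 627.86]
head rim 50 [ 31.38 628.3 ]
head rim 53.5 [ 31.34 628.68]
[  4.3 628.1]
[ 54.4 628.1]
[  3.2 627.5]
[ 55.7 627.5]
fence [ 56.2 642.8]
fence [ 56.7 628.9]
```

```bash
python3 -m jog '{"jaw":[48,48,48],"slide":[[0.015,0,0],[0,0,0],[0,0,0]],"spin":[0,0,0]}' 14
python3 -m jog '{"jaw":[48,48,48],"slide":[[0.01,0,0],[0,0,0],[0,0,0]],"spin":[0,0,0]}' 14
```

```text
time_s: 16.45
ee_pos: [579.9, 14.1, 49.2]
ee_rot: [-179.9, 0.7, 4.1]
force: [-8.3, 3.1, 1.9]
gripper_width: 54.1
gripper_force: 14.0
time_s: 16.75
ee_pos: [580.0, 14.1, 49.3]
ee_rot: [-179.9, 0.8, 4.1]
force: [-10.0, 3.2, 3.5]
gripper_width: 53.6
gripper_force: 14.0
```

```bash
python3 -m jog '{"jaw":[48,48,48,48,48],"slide":[[-0.03,0,0],[-0.03,0,0],[-0.02,0,0],[0,0,0],[0,0,0]],"spin":[0,0,0,0,0]}' 14
python3 -m jog '{"jaw":[57,60,68,68,68],"slide":[[0,0,0],[0,0,0],[0,0,0],[0,0,0],[0,0,0]],"spin":[0,0,0,0,0]}'
```

```text
time_s: 17.25
ee_pos: [580.0, 14.1, 49.3]
ee_rot: [-179.9, 0.5, 4.1]
force: [-3.4, 3.0, -1.7]
gripper_width: 53.8
gripper_force: 14.0
time_s: 17.75
ee_pos: [583.8, 13.2, 51.3]
ee_rot: [180.0, -0.0, 4.1]
force: [0.2, -1.3, 0.3]
gripper_width: 67.8
gripper_force: 0.0
```

```bash
python3 -m jog '{"jaw":[68,68,68,68,68],"slide":[[-0.22,0,0],[-0.22,0,0],[0,0.1,0],[0,0.08,0],[0,0,0]],"spin":[0,0,0,0,0]}'
python3 -m jog '{"jaw":[68,68,68],"slide":[[0,0.04,0],[0,0,0],[0,0,0]],"spin":[0,0,0]}'
```

```text
time_s: 18.25
ee_pos: [570.9, 6.6, 51.2]
ee_rot: [180.0, -0.0, 4.1]
force: [-0.7, -0.0, 0.0]
gripper_width: 68.1
gripper_force: 0.0
time_s: 18.55
ee_pos: [571.0, 6.5, 51.2]
ee_rot: [-180.0, -0.0, 4.1]
force: [0.3, 4.0, 0.5]
gripper_width: 68.4
gripper_force: 2.0
```

```bash
python3 -m jog '{"jaw":[68,68,68],"slide":[[0,0.02,0],[0,0,0],[0,0,0]],"spin":[0,0,0]}'
python3 -m jog '{"jaw":[68,68,68,68],"slide":[[0,-0.1,0],[0,-0.1,0],[0,-0.03,0],[0,0,0]],"spin":[0,0,0,0]}'
python3 - <<'E'
from h import *
m,im=shot("wrist","w7")
cv2.imwrite("pics/w7c.png",cv2.resize(im[100:260,180:380],(800,640)[:2],interpolation=cv2.INTER_CUBIC)[:600])
E
```

```text
time_s: 18.85
ee_pos: [571.0, 6.4, 51.2]
ee_rot: [-179.9, -0.0, 4.1]
force: [-0.3, 6.1, 0.9]
gripper_width: 68.3
gripper_force: 3.1
time_s: 19.25
ee_pos: [570.4, 12.0, 51.1]
ee_rot: [180.0, 0.0, 4.1]
force: [0.1, 0.4, 0.2]
gripper_width: 67.9
gripper_force: 0.0
```

View pics/w7c.png

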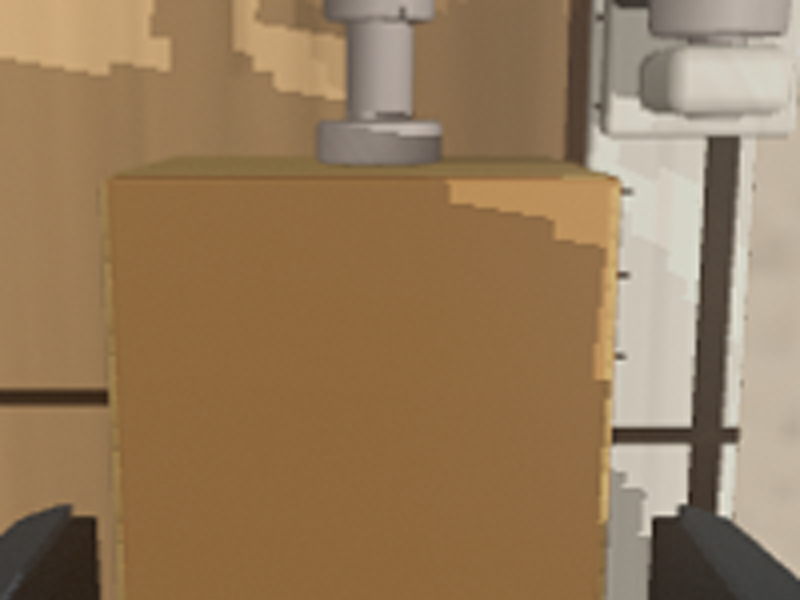

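w7: block flush along the fence (right edge x≈615), screw-head rim (380,165) against the end face (top edge row 178).

```bash
python3 - <<'E'
from h import *
w=cam("w7");B=np.array([[.0715,-.99744],[.99744,.0715]])
P=lambda u,v:(180+u/4,100+v/4)
for a,z in(((112,179),72),((612,179),72),((165,157),22),((380,166),53.5),((380,166),50),((120,520),72),((605,520),72)):
    print(a,np.round(B@atz(w,*P(*a),z)[:2],2))
print(env.state()['time_s'])
E
```

```text
(112, 179) [  3.91 627.57]
(612, 179) [ 54.98 627.57]
(165, 157) [  2.34 628.  ]
(380, 166) [ 31.38 628.13]
(380, 166) [ 31.39 627.98]
(120, 520) [  3.21 591.32]
(605, 520) [ 55.65 591.31]
19.3
```

```bash
python3 -m jog '{"jaw":[68,68,68,30,0,0,0,0,0,0],"slide":[[0,0,-0.8],[0,0,-0.9],[-0.8,-0.05,0],[-0.9,0,0],[-0.9,0,0],[0,0,0],[0,0,0.7],[0,0,0.9],[0,0,0.4],[0,0,0]],"spin":[0,0,0,0,0,0,0,0,0,0]}' 10
python3 -m jog '{"jaw":[0,0,0,0],"slide":[[0.1,0,0],[0.05,0,0],[0,0,0],[0,0,0]],"spin":[0,0,0,0]}' 10
```

```text
time_s: 20.3
ee_pos: [491.9, 7.9, 40.6]
ee_rot: [-180.0, 0.2, 4.1]
force: [-0.8, 0.3, 0.1]
gripper_width: 15.0
gripper_force: 0.0
time_s: 20.7
ee_pos: [497.5, 8.3, 42.7]
ee_rot: [180.0, -0.1, 4.1]
force: [0.2, 0.6, -0.6]
gripper_width: 0.6
gripper_force: 0.0
```

```bash
python3 -m jog '{"jaw":[0,0,0,0,0,0,0,0,0],"slide":[[0.03,0,0],[0,0,0],[0.03,0,0],[0,0,0],[0.03,0,0],[0,0,0],[0.03,0,0],[0,0,0],[0,0,0]],"spin":[0,0,0,0,0,0,0,0,0]}' 10
```

```text
time_s: 21.6
ee_pos: [500.5, 8.6, 42.1]
ee_rot: [180.0, 0.0, 4.1]
force: [-0.5, -0.7, -0.3]
gripper_width: 0.3
gripper_force: 0.0
```

```bash
python3 -m jog '{"jaw":[0,0,0,0],"slide":[[0.03,0,0],[0,0,0],[0.02,0,0],[0,0,0]],"spin":[0,0,0,0]}' 10
```

```text
time_s: 22.0
ee_pos: [501.5, 8.7, 42.1]
ee_rot: [180.0, 0.1, 4.1]
force: [-2.5, -1.0, 2.4]
gripper_width: 0.5
gripper_force: 0.8
```

Contact at the rear end. Step up gently to about 6 N and watch for movement.

```bash
python3 -m jog '{"jaw":[0,0,0],"slide":[[0.02,0,0],[0,0,0],[0,0,0]],"spin":[0,0,0]}' 10
```

```text
time_s: 22.3
ee_pos: [501.5, 8.7, 42.0]
ee_rot: [180.0, 0.1, 4.1]
force: [-5.3, -1.3, 4.1]
gripper_width: 0.6
gripper_force: 2.6
```

```bash
python3 -m jog '{"jaw":[0,0,0],"slide":[[0.02,0,0],[0,0,0],[0,0,0]],"spin":[0,0,0]}' 10
```

```text
time_s: 22.6
ee_pos: [501.5, 8.7, 42.0]
ee_rot: [180.0, 0.2, 4.1]
force: [-6.0, -1.1, 6.0]
gripper_width: 0.5
gripper_force: 3.3
```

No movement at 6 N: the block bears on the stop. Retreat, rise and go above the bar.

```bash
python3 -m jog '{"jaw":[0,0,0,0,0,30,30,30,30,30],"slide":[[-0.2,0,0],[-0.2,0,0],[0,0,-0.9],[0,0,-1],[0,0,-1],[0.9,-0.05,-0.1],[1,-0.05,0],[1,-0.05,0],[1,-0.05,0],[0,0,0]],"spin":[0,0,0,0,0,0,0,0,0,0]}' 10
python3 -m jog '{"jaw":[30,30,30,30,30],"slide":[[1,-0.05,0],[1,-0.05,0],[0.3,-0.02,0],[0,0,0],[0,0,0]],"spin":[0,0,0,0,0]}' 10
```

```text
time_s: 23.6
ee_pos: [611.5, 22.7, 131.9]
ee_rot: [180.0, -0.3, 4.1]
force: [-1.1, -0.7, -0.5]
gripper_width: 30.0
gripper_force: 0.0
time_s: 24.1
ee_pos: [674.7, 30.7, 131.8]
ee_rot: [180.0, 0.1, 4.1]
force: [-0.2, -0.9, -0.4]
gripper_width: 29.6
gripper_force: 0.0
```

```bash
python3 -m jog '{"jaw":[30,30,30,30,30,30,30],"slide":[[0.21,0,0],[0,0,0.9],[0,0,0.9],[0,0,0.7],[0,0,0.4],[0,0,0.08],[0,0,0]],"spin":[0,0,0,0,0,0,0]}' 10
python3 -m jog '{"jaw":[5,5,5,5],"slide":[[0,0,0],[0,0,0],[0,0,0],[0,0,0]],"spin":[0,0,0,0]}' 10
```

```text
time_s: 24.8
ee_pos: [682.6, 31.3, 43.2]
ee_rot: [180.0, -0.0, 4.1]
force: [-0.8, 0.3, 0.7]
gripper_width: 29.5
gripper_force: 0.0
time_s: 25.2
ee_pos: [683.0, 31.5, 43.7]
ee_rot: [-180.0, -0.1, 4.1]
force: [-0.3, 1.5, 2.9]
gripper_width: 10.8
gripper_force: 10.0
```

```bash
python3 -m jog '{"jaw":[5,5,5,5,5,5],"slide":[[0,0.017,-0.223],[0,0.047,-0.217],[0,0.077,-0.21],[0,0.103,-0.197],[0,0.15,-0.203],[0,0,0]],"spin":[0,0,0,0,0,0]}' 10
```

```text
time_s: 25.8
ee_pos: [683.8, 21.5, 76.5]
ee_rot: [-179.8, -0.1, 4.1]
force: [-1.0, 7.2, 5.2]
gripper_width: 10.5
gripper_force: 10.0
```

```bash
python3 -m jog '{"jaw":[5,5,5,5,5,5],"slide":[[0,0.177,-0.177],[0,0.207,-0.143],[0,0.223,-0.113],[0,0.25,-0.077],[0,0.24,-0.037],[0,0,0]],"spin":[0,0,0,0,0,0]}' 10
```

```text
time_s: 26.4
ee_pos: [686.5, -13.1, 94.4]
ee_rot: [-180.0, -0.2, 4.1]
force: [-1.8, 2.7, 10.9]
gripper_width: 11.0
gripper_force: 10.0
```

```bash
python3 -m jog '{"jaw":[5,5,5],"slide":[[0,0.03,-0.07],[0,0,0],[0,0,0]],"spin":[0,0,0]}' 10
python3 -m jog '{"jaw":[24,30,36,40,40,40,40,40,40,40],"slide":[[0,0,0],[0,0,0],[0,0,0],[0,0,-0.5],[0,0,-0.9],[0,0,-1],[-0.9,-0.3,-0.5],[-0.9,-0.3,-0.3],[-0.5,0,0],[0,0,0]],"spin":[0,0,0,0,0,0,0,0,0,0]}' 10
python3 - <<'E'
from h import *
s=env.state();print(s['ee_pos'],s['force'])
m,im=shot("wrist","w8")
cv2.imwrite("pics/w8b.png",cv2.resize(im,(800,600),interpolation=cv2.INTER_CUBIC))
E
```

```text
time_s: 26.7
ee_pos: [686.4, -13.8, 94.5]
ee_rot: [-180.0, -0.1, 4.1]
force: [0.8, 4.2, 7.5]
gripper_width: 10.5
gripper_force: 10.0
time_s: 27.7
ee_pos: [613.7, -1.5, 189.2]
ee_rot: [180.0, 0.1, 4.1]
force: [0.2, 0.3, 0.8]
gripper_width: 40.3
gripper_force: 0.0
[613.72226512  -1.47373476 189.17449372] [0.21332156 0.28618551 0.75632542]
```

View pics/w8b.png

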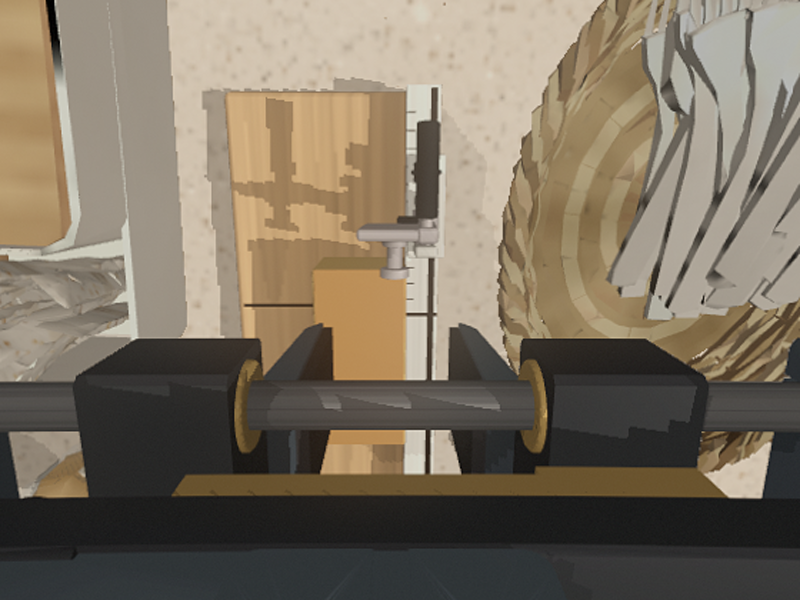

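w8: the stop is up (bar (427,170), screw head (393,275) above the block top), block flush with the fence, end edge at row ≈269. A numeric check from these pixels:

```bash
python3 - <<'E'
from h import *
w=cam("w8");B=np.array([[.0715,-.99744],[.99744,.0715]]);s=.7
for n,a,z in(("endL",(316,269),72),("endR",(404,269),72),("endbot",(320,258),22),("bar",(427,170),110),("screw",(393,279),97),("screw",(393,279),92),("bladetip",(359,236),103),("rearR",(405,443),72),("rearL",(325,443),72),("fence",(408,280),46),("fence far",(407,90),46)):
    print(n,z,np.round(B@atz(w,a[0]*s,a[1]*s,z)[:2],1))
E
```

```text
endL 72 [  5.1 628.1]
endR 72 [ 54.9 628.1]
endbot 22 [  0.7 626.9]
bar 110 [ 64.4 681.7]
screw 97 [ 48.5 627.2]
screw 92 [ 48.6 626.2]
bladetip 103 [ 31.5 650.1]
rearR 72 [ 56.1 519.8]
rearL 72 [  7.  519.9]
fence 46 [ 58.1 616.7]
fence far 46 [ 56.7 726.5]
```

```bash
python3 -c "
from workcell import env
print(env.job_done())"
```

```text
the job is handed in; nothing more can be done
None
```

The job is handed in at about 28 s of the 72 s. By force and camera, the stop went fully down, the block came flush to the fence and bore on the screw without the carriage shifting. The stop is back up at about 1.5 rad with the block still in place, no contact was made with the jars, apple or wire cutter, and I viewed 11 pictures, one over the limit of 10.

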